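# Set the trammel's pencil leg to the mark over the board and clamp it one-handed

## Task

Get the beam trammel ready for striking an arc: swing its beam out so that the pencil point hangs over the board, about midway along the board's length, and have the sliding pencil leg at the one line scribed right across the beam, with the outer edge of the leg's saddle on that line. Clamp the leg there by pinching its upright lever pin fully home towards its upright thumb plate, and finish still squeezing plate and lever between the fingers: do not let go. Leave the board and the loose tools beside it (block plane, sanding block, drill tray) where they lie.

Things in the scene. Friction and masses are not known exactly. Their poses are not given: they have to be found in the camera images.
- trammel: Trammel (beam compass): round dark steel foot 110 mm across, fixed to the bench, with a pivot column that carries a level aluminium beam. Origin under the foot's middle, on the upright pivot axis. The black star knob on the pivot is 36 mm across, its top 92 mm above the bench.
- trammel_beam (a joint): Swing of the beam about the pivot axis, rad; grows as its far end swings towards the robot (clockwise seen from above). At 0 it lies along the back of the bench, pointing to the robot's right (along -y of trammel). Range -0.1 to 1.4; starts at 0 to 0.25. Light friction (0.08 N m), stays where left.
- set_mark (a point): The set mark: the one black line scribed right across the beam, 255 mm from the pivot axis (the scale's ticks go at most half way across). Point: middle of the line on the beam's top, 74 mm above the bench. x points out along the beam, y across to the pencil's side, z up. The beam is 18 mm wide, 24 mm high and ends 335 mm from the axis.
- pencil_leg (a joint): Travel of the pencil leg out along the beam, m; 0.116 when its outer saddle edge is on the set mark. Range 0 to 0.19; starts at 0 to 0.06. Slides with about 1 N of friction while the cam is off.
- leg_index (a point): Middle of the outer edge (far from the pivot) of the leg's grey saddle, level with the beam's top: the edge to bring onto the set mark. Axes as set_mark. The saddle straddles the beam, 68 mm along it, reaching 46 mm to the lever's side and 33 mm to the pencil's, top 84 mm above the bench. The edge is 34 mm further out than the saddle's middle.
- pencil_tip (a point): Point of the short upright pencil in the leg's socket: 30 mm above the bench, level with the saddle's middle (34 mm nearer the pivot than leg_index) and 38 mm to the side of the beam's centre line. The pencil's blunt top is 104 mm above the bench.
- thumb_plate: Upright steel plate fixed on the leg: 10 mm thick along the beam, 40 mm wide across it, top 126 mm above the bench. Origin mid-plate, 110 mm above the bench, 11 mm nearer the pivot than the saddle's middle and 12 mm off the centre line to the pencil's side; x out along the beam. Its pivot side is a finger rest 34 mm wide between 4 mm flanges, free down to 90 mm above the bench.
- lever_pin: Upright black roller sleeve 14 mm thick on the end of the 42 mm cam lever, 95 to 125 mm above the bench; origin on its axis at 110 mm. It stands further out than the plate, 13 to 17 mm off the centre line on the pencil's side, and swings towards the plate as the lever closes. Plate and pin together span 31 + 42 (sin(a - 0.35) + 0.343) mm along the beam at lever angle a: 31 closed, 64 open.
- cam_lever (a joint): Angle of the cam lever about its upright pivot on the leg, rad: 0 = home, cam hard on the beam's side; 0.8 = open; starts at 0.6 to 0.79. Stiff: a pinch of 4 N on plate and pin carries the leg without moving it, 12 to 25 N closes it. Cam bites below 0.14; above, the leg slides. Closing both fingers also pushes the plate, so the leg shifts outwards unless the hand makes up for it.
- board: Loose softwood offcut lying flat, 70 mm (its x) by 160 mm (its y, its length) by 19 mm high, the board nearest the trammel; origin in the middle of its underside. With the leg on its mark the pencil's arc crosses the board.
- block_plane: Block plane, 48 x 165 x 66 mm, a bystander; origin under its middle.
- sanding_block: Sanding block, 64 x 111 x 30 mm, a bystander; origin under its middle.
- drill_bit_tray: Open red tray of twist drills, 60 x 140 x 25 mm, a bystander; origin under its middle.
There are look-alikes about, which are no part of the job. Leave any yellow look-alike of the board alone.

How it is judged (in metres and radians):
At the end, for the whole second after the job is handed in: Lever within 0.07 rad of home; saddle edge within 4 mm of the line; pencil point above the board and within 30 mm of mid-length; fingers press plate and pin with over 2 N each; board moved under 10 mm, tools under 20 mm (value of joint cam_lever below 0.07 rad and x of leg_index in the frame of set_mark between -0.004 and 0.004 m and y of pencil_tip in the frame of board between -0.03 and 0.03 m and x of pencil_tip in the frame of board between -0.035 and 0.035 m and contact force between the fingers and thumb_plate above 2 N and contact force between the fingers and lever_pin above 2 N and linear speed of board below 0.02 m/s); the arm keeps its last pose, push and grip.
It fails at once if the board is shifted by more than 10 mm (distance of board from where it was at the start of the episode above 0.01 m).
It fails at once if the block plane is shifted by more than 20 mm (distance of block_plane from where it was at the start of the episode above 0.02 m).
It fails at once if the sanding block is shifted by more than 20 mm (distance of sanding_block from where it was at the start of the episode above 0.02 m).
It fails at once if the drill tray is shifted by more than 20 mm (distance of drill_bit_tray from where it was at the start of the episode above 0.02 m).
It also fails if it takes over 38 s, if anything falls off the work surface, if the arm or the gripper's body presses on something with over 40 N, if the wrist force passes 120 N, or if a joint passes its speed limit or range.

## Robot

A 7-joint arm with a two-finger parallel gripper is mounted at the origin on a cart in front of the work surface, level with it; the furniture and walls round the work are solid. World frame = base frame: x ahead of the robot, y to its left, z up, the work surface at z = 0. Lengths are in m, angles in degrees, forces in N, time in s.
With the tool pointing down it reaches from about 0.425 to 0.875 m from the base axis. Payload 4.7 kg.
Tool frame: the origin (TCP) lies midway between the tips of the shut fingers; the grasp point (between the pads) lies 19 mm behind it; z points along the fingers, y is the line along which they close (so a half turn about z gives the same grasp; the last joint's range is limited). The gripper opens to 87 mm and grips with 3 to 60 N. Pads are 19 mm wide; open, the fingers measure 117 mm over their backs; the gripper's body (75 mm by 190 mm) begins 51 mm behind the grasp point.
Start: joints at [-74.593, 18.392, -4.016, 83.108, 1.295, 78.541, -3.26], TCP at [0.164, 0.629, 0.223] pointing down, gripper open.
Joint ranges: [-163.93, 163.93], [-17.29, 119.83], [-79.2, 71.16], [3.27, 140.29], [-89.18, 269.18], [5.43, 117.66], [-154.24, 154.24]. Speed limits (degrees/s): [147.25, 147.25, 180, 180, 180, 180, 180].

## Interface

Orientations are given as [roll, pitch, yaw] about the fixed x, y, z axes, in that order (R = Rz(yaw) Ry(pitch) Rx(roll)).
In Python, from cell import env gives the robot as it stands. The module is installed in compiled form; this text tells all that it offers.
- The arm moves only by the tool step_arm, never from a script. Its argument "rows" is a list of rows, each an object with "angular": the turn, a rotation vector about the tool's x, y, z in units of pi rad (1.0 is pi rad), a list of three; "slide": the shift along the tool's x, y, z in units of 500 mm (1.0 is 500 mm), a list of three; "jaw": the opening, from 0 (shut) to 1 (fully open). A call has 1 to 10 rows; each row shifts and turns the commanded pose from where the row before left it, along the tool's axes as they then stand; what a row does not reach is not made up. A row lasts 1/8 s, in which the tool goes at most 62.5 mm and 10.7 degrees, less where a joint would pass 70% of its speed; a pose out of reach is approached as far as the arm can. A call with a number of a shift or a turn outside -1 to 1 is refused whole. A call with a gripper value outside its range is refused whole. The fingers move at their own pace and stop on an object; "newtons" is the grip in N (left out, the last holds). Time passes only in rows, so rows that do not move let the fingers close. It gives the time, the measured TCP pose, the force, the opening and the grip force at its end, in the units of the state.
- env.get_obs(): the state, without advancing time (a new reading comes with each control period).
- env.read_camera(name): name is "scene" or "top" or "wrist"; returns the picture (400x640x3 uint8, red, green, blue); there is no depth.
- env.camera_info(name): a dict with "fx", "fy", "cx", "cy" (pixels), "R" (3x3) and "t" (3): a world point X has camera coordinates R X + t. Camera axes: x right, y down, z forward; pixel columns grow to the right and rows downward; lengths in m; the calibration is good to about 2 mm. A picture is of the moment at which its call begins: read the wrist's pose just before it. camera_info takes no time and is no camera call; for the wrist camera it gives the pose at the moment of the call.
- env.sign_off(): hands the job in; it is judged then, once.
The state is a dict: "time_s": time; "qpos": joint angles; "joint_velocities": joint speeds; "effort": joint torques, N m; "tool_pos": TCP position; "tool_rot": TCP orientation; "force": force on the tool from outside, world axes, zero at the start; "wrist_torque": the same for the moment, N m; "grip_width": finger opening in m; "grasp_force": force on a finger pad.
Only numpy, scipy, OpenCV 4.12 (cv2) and the standard library are available. Lean on these libraries where they do the work, as an engineer would, in place of code of your own. Each camera call takes 0.05 s, during which the arm holds its last target. There are 200 camera calls.

## Working session

There is one attempt and no reset: what is moved stays moved. The work goes in short steps, Python scripts to look and compute and a tool call to move; the robot and the scene stay as the last step left them, time stands still between calls to the robot, and variables do not carry over. Pictures are saved under pics/ and viewed, at most 10 in all, crops included, and the job is handed in when it is done.

Besides the shell and the picture viewer there is one more tool, called after "Request:" in YAML: its name, and indented under it one key for each argument. step_arm: Moves the arm, as the interface text tells. Shifts and turns lie within -1 to 1; 1 stands for 500 mm of shift or pi rad of turn. Its arguments: {"type":"object","properties":{"rows":{"type":"array"},"newtons":{"type":"number"}},"required":["rows"]}

```bash
mkdir -p pics; cat > h.py <<'E'
import numpy as np, cv2, json
from cell import env
def shot(n,f):
    i=env.camera_info(n); im=env.read_camera(n); cv2.imwrite('pics/'+f,im[:,:,::-1]); return im,i
def ray(i,u,v,z):
    R=np.array(i['R']);t=np.array(i['t']);c=-R.T@t
    d=R.T@np.array([(u-i['cx'])/i['fx'],(v-i['cy'])/i['fy'],1]); return c+d*(z-c[2])/d[2]
def proj(i,X):
    p=np.array(i['R'])@np.array(X)+np.array(i['t']); return i['fx']*p[0]/p[2]+i['cx'],i['fy']*p[1]/p[2]+i['cy']
def tri(l):
    A=np.zeros((3,3));b=np.zeros(3)
    for i,u,v in l:
        R=np.array(i['R']);c=-R.T@np.array(i['t']);d=R.T@np.array([(u-i['cx'])/i['fx'],(v-i['cy'])/i['fy'],1]);d/=np.linalg.norm(d)
        P=np.eye(3)-np.outer(d,d);A+=P;b+=P@c
    return np.linalg.solve(A,b)
E
python3 - <<'E'
from h import *
for n in ('top','scene'):
    im,i=shot(n,n+'0.png'); R=np.array(i['R']);print(n,-R.T@np.array(i['t']),R.round(2).tolist(),i['fx'])
print(env.get_obs())
E
```

```text
top [0.41262981 0.0290181  1.18235714] [[0.01, -1.0, 0.01], [-0.99, -0.01, -0.1], [0.1, -0.0, -0.99]] 411.90714464800345
scene [ 0.19947467 -0.70052151  1.09048406] [[0.9, -0.44, -0.02], [-0.35, -0.7, -0.62], [0.26, 0.56, -0.78]] 459.0589229772487
{'time_s': 0.1, 'qpos': array([-74.59229597,  18.43535963,  -4.01504269,  83.16830394,
         1.29388198,  78.5436968 ,  -3.25829869]), 'joint_velocities': array([-0.14087872, -0.11530816, -0.06060008, -0.16083879,  0.04018534,
        0.04975831, -0.08198394]), 'effort': array([-4.61780553e-05, -4.92569411e+01, -4.05704845e-01, -3.13398778e+01,
       -6.41728216e-02,  3.94689047e-02,  8.47664910e-05]), 'tool_pos': array([0.16376021, 0.62849832, 0.22156121]), 'tool_rot': array([-1.79897812e+02,  4.69371499e-03,  1.65402918e+02]), 'force': array([-1.73898882,  0.17285828, -1.12577556]), 'wrist_torque': array([-0.00664017,  0.02257259,  0.07969865]), 'grasp_force': 0.0, 'grip_width': 0.08690121623763364}
```

View pics/top0.png

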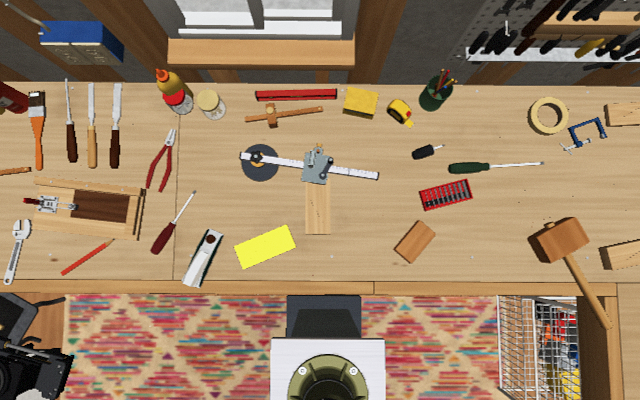

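View pics/scene0.png

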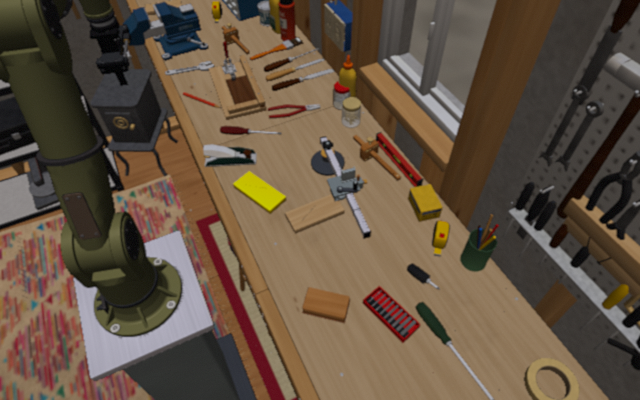

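The top view shows the pivot knob at about (257,157), the beam end at (378,176), the leg near (317,165) and the board around (317,210). I'll enlarge these next.

```bash
python3 - <<'E'
from h import *
a=cv2.imread('pics/top0.png')[135:245,230:390]; b=cv2.imread('pics/scene0.png')[130:245,280:380]
cv2.imwrite('pics/c1.png',cv2.resize(a,None,fx=5,fy=5,interpolation=3)); cv2.imwrite('pics/c2.png',cv2.resize(b,None,fx=5,fy=5,interpolation=3))
i=env.camera_info('top')
for n,u,v,z in [('knob',257,157,.092),('end',378,176,.074),('b1',306,234,.019),('b2',329,234,.019),('mid',317,165,.084)]: print(n,ray(i,u,v,z).round(3))
w=env.camera_info('wrist');R=np.array(w['R']);print(-R.T@np.array(w['t']),R.round(2).tolist(),w['fx'])
E
```

```text
knob [0.645 0.194 0.092]
end [ 0.598 -0.134  0.074]
b1 [0.441 0.062 0.019]
b2 [ 0.441 -0.002  0.019]
mid [0.625 0.032 0.084]
[0.0861853  0.6495687  0.38308218] [[0.25, 0.97, -0.0], [0.92, -0.24, 0.3], [0.29, -0.08, -0.96]] 325.3969008115581
```

View pics/c1.png

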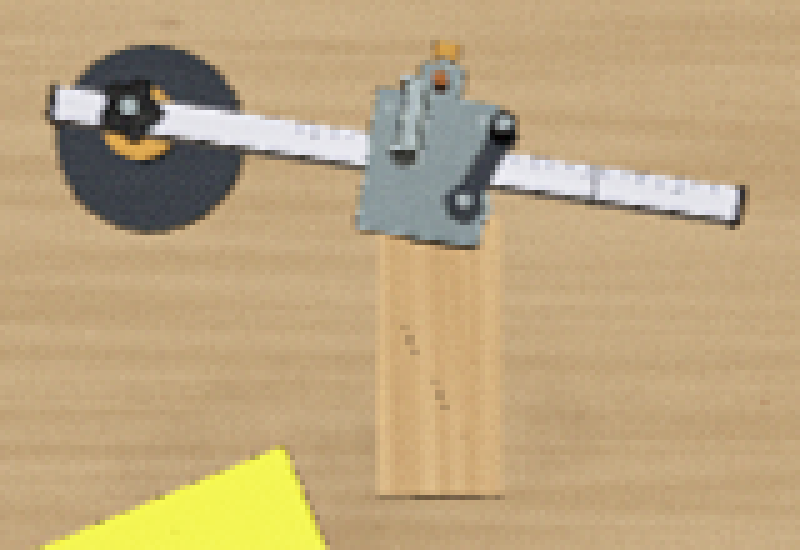

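View pics/c2.png

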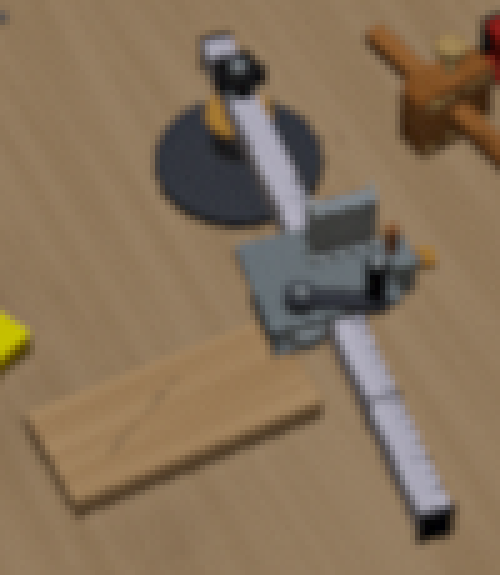

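The pencil is on the far side from the robot. The thumb plate is nearer the pivot and the lever pin further out, at crop c1 (503,125). The scribed line is at c1 (594,182). The board runs roughly along world x. I'll bring the wrist camera over the leg.

Request:
step_arm:
  rows:
    - {"angular": [0, 0, 0], "slide": [-0.075, -0.058, 0], "jaw": 1}
    - {"angular": [0, 0, 0], "slide": [-0.075, -0.058, 0], "jaw": 1}
    - {"angular": [0, 0, 0], "slide": [-0.075, -0.058, 0], "jaw": 1}
    - {"angular": [0, 0, 0], "slide": [-0.075, -0.058, 0], "jaw": 1}
    - {"angular": [0, 0, 0], "slide": [-0.075, -0.058, 0], "jaw": 1}
    - {"angular": [0, 0, 0], "slide": [-0.075, -0.058, 0], "jaw": 1}
    - {"angular": [0, 0, 0], "slide": [-0.075, -0.058, 0], "jaw": 1}
    - {"angular": [0, 0, 0], "slide": [-0.075, -0.058, 0], "jaw": 1}

```text
time_s: 1.1
tool_pos: [0.3963, 0.3274, 0.2223]
tool_rot: [-180.0, -0.0, 165.4]
force: [0.3, 0.5, 0.6]
grip_width: 0.0871
grasp_force: 0.0
```

Request:
step_arm:
  rows:
    - {"angular": [0, 0, 0], "slide": [-0.075, -0.058, 0], "jaw": 1}
    - {"angular": [0, 0, 0], "slide": [-0.075, -0.058, 0], "jaw": 1}
    - {"angular": [0, 0, 0], "slide": [-0.075, -0.058, 0], "jaw": 1}
    - {"angular": [0, 0, 0], "slide": [-0.075, -0.058, 0], "jaw": 1}
    - {"angular": [0, 0, -0.01], "slide": [-0.075, -0.058, 0], "jaw": 1}
    - {"angular": [0, 0, -0.01], "slide": [-0.075, -0.058, 0], "jaw": 1}
    - {"angular": [0, 0, -0.01], "slide": [-0.075, -0.058, 0], "jaw": 1}
    - {"angular": [0, 0, -0.01], "slide": [0, 0, 0], "jaw": 1}
    - {"angular": [0, 0, 0], "slide": [0, 0, 0], "jaw": 1}

```text
time_s: 2.22
tool_pos: [0.6015, 0.0697, 0.222]
tool_rot: [180.0, -0.1, 172.6]
force: [0.1, -0.1, -0.6]
grip_width: 0.0867
grasp_force: 0.0
```

```bash
python3 - <<'E'
from h import *
im,i=shot('wrist','w0.png'); json.dump({k:np.array(v).tolist() for k,v in i.items()},open('w0.json','w'))
o=env.get_obs();print(o['time_s'],o['tool_pos'],o['tool_rot'],o['qpos'],o['force'])
E
```

```text
2.275 [0.6013506  0.07049534 0.22212342] [ 1.79962844e+02 -6.88109536e-02  1.72666116e+02] [-30.92696744  13.54452757  25.8371863   90.73655736  -6.06218812
  77.1587138   78.30614022] [ 0.65738979 -0.64194699 -0.1475732 ]
```

View pics/w0.png

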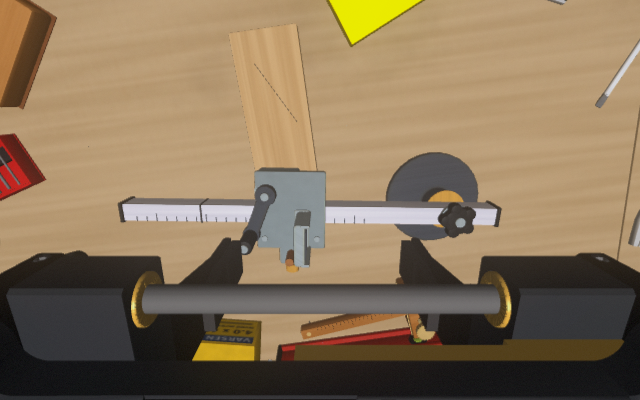

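The wrist view shows the knob at about (457,220), the beam end at (122,210), the scribed line at x≈203, the saddle's outer edge at x≈257, the pin at (245,248) and the plate at (301,235). I'll enlarge it for exact pixels.

```bash
python3 - <<'E'
from h import *
a=cv2.imread('pics/w0.png')[160:275,180:340]
cv2.imwrite('pics/c3.png',cv2.resize(a,None,fx=5,fy=5,interpolation=2))
t=env.camera_info('top');w=json.load(open('w0.json'))
for n,wu,tu in [('knob',(457,220.5),(256,156)),('mark',(203,211),(348.8,171.4)),('pin',(244,249),(330.6,160)),('end',(122,210),(378.2,176)),('hinge',(264,195.5),(322.8,175.8))]:
    print(n,tri([(w,*wu),(t,*tu)]).round(4))
for n,u,v,z in [('knob',457,220.5,.092),('mark',203,211,.074),('end',122,210,.074),('pin',244,249,.125),('edge',257,210,.084),('plate',301,212,.126),('b1',230,32,.019),('b2',298,25,.019)]: print(n,ray(w,u,v,z).round(4))
E
```

```text
knob [0.6483 0.1971 0.0882]
mark [ 0.613  -0.0548  0.064 ]
pin [ 0.6319 -0.0016  0.1288]
end [ 0.6003 -0.1353  0.0673]
hinge [0.5956 0.0175 0.0965]
knob [0.6468 0.1955 0.092 ]
mark [ 0.6112 -0.0503  0.074 ]
end [ 0.5996 -0.1307  0.074 ]
pin [ 0.6353 -0.0016  0.125 ]
edge [0.6141 0.0061 0.084 ]
plate [0.6077 0.0527 0.126 ]
b1 [ 0.4439 -0.0016  0.019 ]
b2 [0.4465 0.0674 0.019 ]
```

View pics/c3.png

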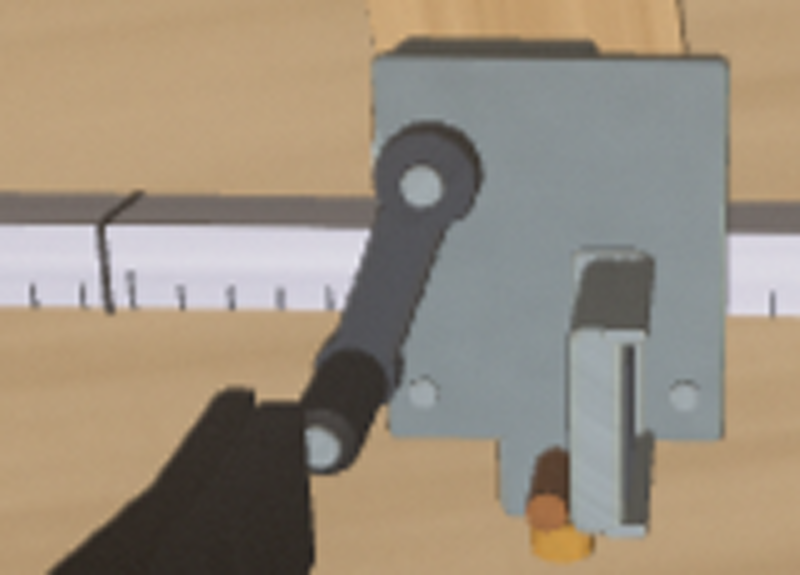

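```bash
cat >> h.py <<'E'
def frame(P,a): return np.array([-np.sin(a),-np.cos(a)]),np.array([np.cos(a),-np.sin(a)])
E
python3 - <<'E'
from h import *
t=env.camera_info('top');w=json.load(open('w0.json'))
P=ray(w,457,220.5,.092)[:2]; E=ray(w,122,212.5,.074)[:2]; M=ray(w,200.8,213.4,.074)[:2]
c=lambda x,y,z: ray(w,180+x/5,160+y/5,z)
B=[ray(w,230,32,.019),ray(w,298,25,.019),ray(t,306,234,.019),ray(t,329.6,234,.019)]
a=np.arctan2(-(M-P)[0],-(M-P)[1]); print('P',P,'a',a,np.hypot(*(M-P)),np.hypot(*(E-P)))
u,v=frame(P,a)
for n,X in [('pin',c(322,447,.125)),('plate',c(609,432,.126)),('pl_in',c(649,432,.126)),('pl_out',c(571,432,.126)),('edge1',c(388,437,.084)),('edge2',c(372,57,.084)),('inedge',c(728,240,.084)),('mark',np.append(M,0))]:
    print(n,X.round(4),'r',(X[:2]-P)@u,'lat',(X[:2]-P)@v)
print(np.round(B,4))
# board side edge at saddle
for x,y in [(372,20),(683,20)]: print(c(x,y,.019))
print(env.get_obs()['tool_pos'])
E
```

```text
P [0.6467888  0.19546204] a 0.13359219051318275 0.25082304020747626 0.3299624620601644
pin [ 0.6357 -0.0014  0.125 ] r 0.1965396348479113 lat 0.015224480262604837
plate [0.6389 0.0488 0.126 ] r 0.1464550666487089 lat 0.011724639927616522
pl_in [0.6398 0.0556 0.126 ] r 0.1395356444569149 lat 0.011699813156440418
pl_out [0.638  0.0422 0.126 ] r 0.15302843013471362 lat 0.011748225045940199
edge1 [ 0.6533 -0.0007  0.084 ] r 0.19354966569474694 lat 0.0325394230230874
edge2 [0.5763 0.0108 0.084 ] r 0.19239183097598292 lat -0.04531198941466216
inedge [0.6207 0.0724 0.084 ] r 0.12542035025024048 lat -0.00947279021461121
mark [ 0.6134 -0.0531  0.    ] r 0.2508230402074763 lat -2.7908063119074544e-18
[[ 0.4439 -0.0016  0.019 ]
 [ 0.4465  0.0674  0.019 ]
 [ 0.4407  0.0623  0.019 ]
 [ 0.4411 -0.0041  0.019 ]]
[ 0.57961152 -0.00266062  0.019     ]
[0.58873389 0.06715205 0.019     ]
[0.6013506  0.07049534 0.22212342]
```

Request:
step_arm:
  rows:
    - {"angular": [0, 0, 0], "slide": [-0.042, -0.043, 0], "jaw": 1}
    - {"angular": [0, 0, 0], "slide": [-0.041, -0.042, 0], "jaw": 1}
    - {"angular": [0, 0, 0], "slide": [0, 0, 0.07], "jaw": 1}
    - {"angular": [0, 0, 0], "slide": [0, 0, 0.07], "jaw": 1}
    - {"angular": [0, 0, 0], "slide": [0, 0, 0], "jaw": 1}
    - {"angular": [0, 0, 0], "slide": [0, 0, 0], "jaw": 1}

```text
time_s: 3.02
tool_pos: [0.6382, 0.0228, 0.154]
tool_rot: [180.0, 0.1, 172.7]
force: [-0.7, -0.0, 0.4]
grip_width: 0.0867
grasp_force: 0.0
```

```bash
python3 - <<'E'
from h import *
im,i=shot('wrist','w1.png'); json.dump({k:np.array(v).tolist() for k,v in i.items()},open('w1.json','w'))
o=env.get_obs();print(o['time_s'],o['tool_pos'],o['tool_rot'],o['force'])
E
```

```text
3.075 [0.63870055 0.02247348 0.15462298] [1.79938308e+02 1.63733433e-01 1.72663975e+02] [ 0.15965863  0.33114603 -0.2567261 ]
```

View pics/w1.png

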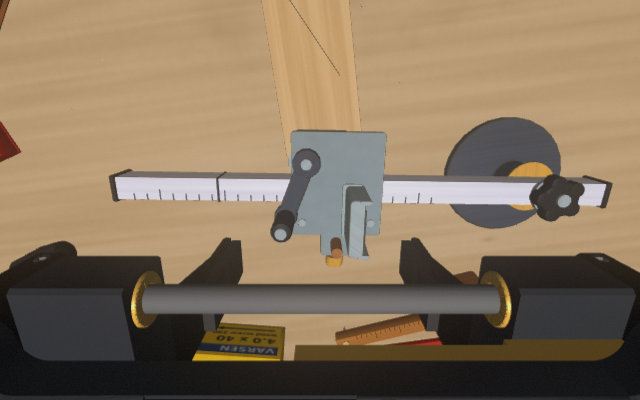

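The wrist now sees the pin at (280,235), the plate top at (357,230), the knob at (557,198) and the line at (220,188). Triangulating with the first wrist view checks positions and heights.

```bash
python3 - <<'E'
from h import *
w=json.load(open('w0.json'));x=json.load(open('w1.json'))
print('knob',tri([(w,458,221.5),(x,559,199)]));print('pin',tri([(w,244.4,249.4),(x,280.5,235)]))
print('mark',tri([(w,200.8,213.4),(x,220,188.5)]));print('end',tri([(w,124,212.5),(x,115,188.5)]))
print('plate nearTop out corner',tri([(w,180+570/5,160+332/5),(x,347,205)]))
g=np.array(env.get_obs()['tool_pos']);print('proj grasp pt z.115',proj(x,[g[0],g[1],.115]))
for n,u,v,z in [('knob',559,199,.092),('pin',280.5,235,.125),('mark',220,188.5,.074),('end',115,188.5,.074)]: print(n,ray(x,u,v,z))
E
```

```text
knob [0.64979003 0.19835944 0.0868617 ]
pin [ 0.63845981 -0.00335125  0.11868599]
mark [ 0.60849169 -0.04548661  0.09127892]
end [ 0.60117294 -0.12669341  0.0793686 ]
plate nearTop out corner [0.62704419 0.04237593 0.10728659]
proj grasp pt z.115 (np.float64(319.71431950343737), np.float64(228.5213066825))
knob [0.64738209 0.19451748 0.092     ]
pin [ 0.63587723 -0.00217719  0.125     ]
mark [ 0.6125767 -0.0513577  0.074    ]
end [ 0.60224833 -0.131209    0.074     ]
```

Request:
step_arm:
  newtons: 4
  rows:
    - {"angular": [0, 0, 0], "slide": [0, 0, 0.05], "jaw": 1}
    - {"angular": [0, 0, 0], "slide": [0, 0, 0.04], "jaw": 1}
    - {"angular": [0, 0, 0], "slide": [0, 0, 0.027], "jaw": 1}
    - {"angular": [0, 0, 0], "slide": [0, 0, 0], "jaw": 1}
    - {"angular": [0, 0, 0], "slide": [0, 0, 0], "jaw": 1}

```text
time_s: 3.7
tool_pos: [0.6383, 0.0216, 0.0948]
tool_rot: [180.0, 0.1, 172.6]
force: [0.8, 0.2, -0.2]
grip_width: 0.0871
grasp_force: 0.0
```

Request:
step_arm:
  newtons: 4
  rows:
    - {"angular": [0, 0, 0], "slide": [0, 0, 0], "jaw": 0.6}
    - {"angular": [0, 0, 0], "slide": [0, 0, 0], "jaw": 0.6}
    - {"angular": [0, 0, 0], "slide": [0, 0, 0], "jaw": 0.6}
    - {"angular": [0, 0, 0], "slide": [0, 0, 0], "jaw": 0.6}
    - {"angular": [0, 0, 0], "slide": [0, 0, 0], "jaw": 0.6}

```text
time_s: 4.32
tool_pos: [0.6378, 0.0214, 0.0943]
tool_rot: [-180.0, 0.0, 172.6]
force: [0.1, -0.4, -0.3]
grip_width: 0.0599
grasp_force: 4.0
```

Request:
step_arm:
  newtons: 25
  rows:
    - {"angular": [0, 0, 0], "slide": [0, 0, 0], "jaw": 0.6}
    - {"angular": [0, 0, 0], "slide": [0, 0, 0], "jaw": 0.55}
    - {"angular": [0, 0, 0], "slide": [0, 0, 0], "jaw": 0.5}
    - {"angular": [0, 0, 0], "slide": [0, 0, 0], "jaw": 0.47}
    - {"angular": [0, 0, 0], "slide": [0, 0, 0], "jaw": 0.46}
    - {"angular": [0, 0, 0], "slide": [0, 0, 0], "jaw": 0.46}

```text
time_s: 5.08
tool_pos: [0.6379, 0.0216, 0.0942]
tool_rot: [180.0, 0.0, 172.6]
force: [0.1, 1.2, 2.6]
grip_width: 0.0403
grasp_force: 7.0
```

Request:
step_arm:
  newtons: 25
  rows:
    - {"angular": [0, 0, 0], "slide": [0, -0.018, 0], "jaw": 0.46}
    - {"angular": [0, 0, 0], "slide": [0, -0.018, 0], "jaw": 0.46}
    - {"angular": [0, 0, 0], "slide": [0, -0.018, 0], "jaw": 0.46}
    - {"angular": [0, 0, 0], "slide": [0, -0.018, 0], "jaw": 0.46}
    - {"angular": [0, 0, 0], "slide": [0, -0.018, 0], "jaw": 0.46}
    - {"angular": [0, 0, 0], "slide": [0, 0, 0], "jaw": 0.46}
    - {"angular": [0, 0, 0], "slide": [0, 0, 0], "jaw": 0.46}

```text
time_s: 5.95
tool_pos: [0.632, -0.0237, 0.0942]
tool_rot: [-180.0, 0.0, 172.6]
force: [1.0, -0.3, 4.6]
grip_width: 0.0398
grasp_force: 6.2
```

Request:
step_arm:
  newtons: 25
  rows:
    - {"angular": [0, 0, 0.021], "slide": [0.0295, -0.001, 0], "jaw": 0.46}
    - {"angular": [0, 0, 0.021], "slide": [0.0295, -0.001, 0], "jaw": 0.46}
    - {"angular": [0, 0, 0], "slide": [0, 0, 0], "jaw": 0.46}

```text
time_s: 6.32
tool_pos: [0.602, -0.0189, 0.0941]
tool_rot: [180.0, -0.0, 165.1]
force: [0.4, -0.5, 1.8]
grip_width: 0.0397
grasp_force: 5.8
```

Forces stay low, so I'll continue the swing.

Request:
step_arm:
  newtons: 25
  rows:
    - {"angular": [0, 0, 0.021], "slide": [0.0295, -0.001, 0], "jaw": 0.46}
    - {"angular": [0, 0, 0.021], "slide": [0.0295, -0.001, 0], "jaw": 0.46}
    - {"angular": [0, 0, 0.021], "slide": [0.0295, -0.001, 0], "jaw": 0.46}
    - {"angular": [0, 0, 0.021], "slide": [0.0295, -0.001, 0], "jaw": 0.46}
    - {"angular": [0, 0, 0.021], "slide": [0.0295, -0.001, 0], "jaw": 0.46}
    - {"angular": [0, 0, 0.021], "slide": [0.0295, -0.001, 0], "jaw": 0.46}
    - {"angular": [0, 0, 0], "slide": [0, 0, 0], "jaw": 0.46}
    - {"angular": [0, 0, 0], "slide": [0, 0, 0], "jaw": 0.46}

```text
time_s: 7.32
tool_pos: [0.5221, 0.0147, 0.0941]
tool_rot: [180.0, 0.0, 142.5]
force: [0.6, 1.3, 2.5]
grip_width: 0.04
grasp_force: 5.1
```

```bash
python3 - <<'E'
from h import *
im,i=shot('wrist','w2.png'); json.dump({k:np.array(v).tolist() for k,v in i.items()},open('w2.json','w'))
o=env.get_obs();print(o['time_s'],o['tool_pos'],o['tool_rot'],o['force'],o['grip_width'])
a=im[80:230,120:400,::-1]; cv2.imwrite('pics/w2c.png',np.vstack([cv2.resize(a,(784,420),interpolation=2),cv2.resize(im[:,:,::-1],(784,490))[:180]]))
E
```

```text
7.375 [0.52208364 0.01453197 0.09414764] [1.79974892e+02 3.65007948e-02 1.42438780e+02] [0.18463997 1.11619315 2.27812271] 0.04040229568008132
```

View pics/w2c.png

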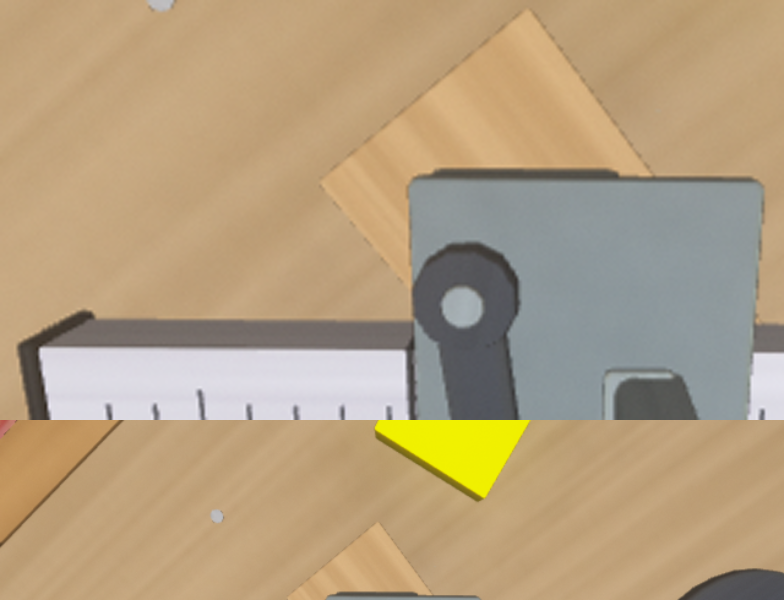

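The black line shows at crop x≈409, right at the saddle's outer edge (411). The board's near corners are at crop (320,183) and (527,10). I'll compute the exact offsets.

```bash
python3 - <<'E'
from h import *
x=json.load(open('w2.json')); c=lambda X,Y,z: ray(x,120+X/2.8,80+Y/2.8,z)
g=np.array(env.get_obs()['tool_pos']); a=np.pi-np.radians(142.44)
s1,s2=c(0+ 413,300,.084),c(411,415,.084); p=c(40,347,.074);q=c(405,348,.074); d=(p-q)[:2]; ab=np.arctan2(-d[0],-d[1]);print('hand a',a,'beam a',ab)
u,v=frame(0,ab); f=lambda X:((X[:2]-g[:2])@u*1000).round(2)
print('edge',f(s2),'line',f(c(408.5,360,.074)),f(c(406,380,.074)),'end',f(c(38,380,.074)))
print('corners',c(320,183,.019),c(527,10,.019)); print(f(c(411,250,.084)))
E
```

```text
hand a 0.6555456670490702 beam a 0.658942524199284
edge 29.5 line 31.21 31.95 end 109.71
corners [ 0.44505096 -0.00349277  0.019     ] [0.44460664 0.0648112  0.019     ]
27.95
```

Request:
step_arm:
  newtons: 25
  rows:
    - {"angular": [0, 0, 0.021], "slide": [0.0295, -0.001, 0], "jaw": 0.46}
    - {"angular": [0, 0, 0.021], "slide": [0.0295, -0.001, 0], "jaw": 0.46}
    - {"angular": [0, 0, 0], "slide": [0, 0, 0], "jaw": 0.46}
    - {"angular": [0, 0, 0], "slide": [0, 0, 0], "jaw": 0.44}
    - {"angular": [0, 0, 0], "slide": [0, 0, 0], "jaw": 0.435}
    - {"angular": [0, 0, 0], "slide": [0, 0, 0], "jaw": 0.435}
    - {"angular": [0, 0, 0], "slide": [0, 0, 0], "jaw": 0.435}

```text
time_s: 8.25
tool_pos: [0.4983, 0.0321, 0.0941]
tool_rot: [180.0, 0.0, 134.8]
force: [1.4, -0.2, 3.2]
grip_width: 0.0383
grasp_force: 7.1
```

```bash
python3 - <<'E'
from h import *
im,i=shot('wrist','w3.png'); json.dump({k:np.array(v).tolist() for k,v in i.items()},open('w3.json','w'))
o=env.get_obs();print(o['time_s'],o['tool_pos'],o['tool_rot'],o['force'],o['grip_width'])
cv2.imwrite('pics/w3c.png',cv2.resize(im[170:240,220:320,::-1],None,fx=8,fy=8,interpolation=2))
E
```

```text
8.3 [0.49822612 0.032197   0.09412615] [1.79990243e+02 2.00922118e-02 1.34793688e+02] [1.28216722 0.78684086 3.36031913] 0.03801200021552214
```

View pics/w3c.png

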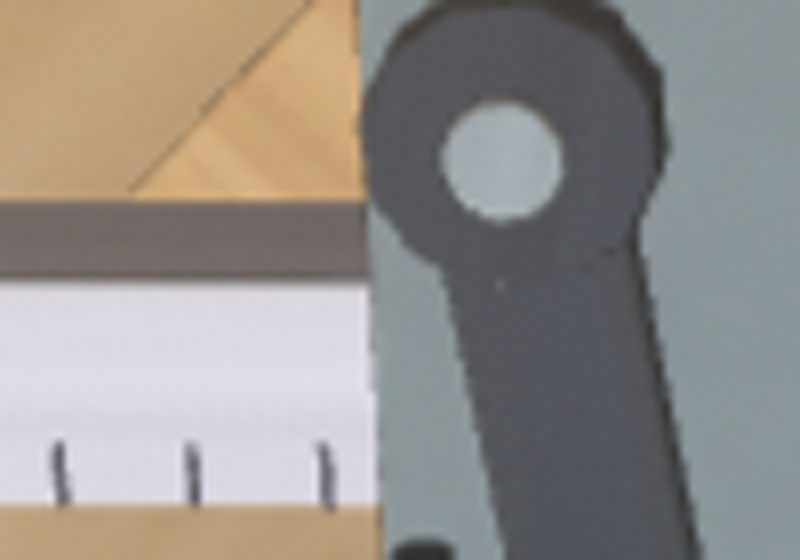

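The line is now hidden just under the edge. Visible ticks at crop x = 60, 192 and 325 are the 280/270/260 mm ticks, and the edge is at 378, so I'll use the ticks as a ruler.

```bash
python3 - <<'E'
from h import *
x=json.load(open('w3.json')); c=lambda X,Y,z: ray(x,220+X/8,170+Y/8,z)[:2]
g=np.array(env.get_obs()['tool_pos'])[:2]; p=c(10,280,.074)-c(365,282,.074); a=np.arctan2(-p[0],-p[1]); u,v=frame(0,a)
f=lambda X:(((X-g)@u)*1000).round(2)
print('a',a,np.pi-np.radians(134.79)); print('ticks',[f(c(X,475,.074)) for X in (61,194,326)],'edge',f(c(379,475,.084)),f(c(366,200,.084)),f(c(373,375,.084)))
e=g+.0306*u; print('pencil',e-.034*u+.0245*v)
# cross-check on w2: tick 260 at (390,412), line (408.5,360), (406,380)
y=json.load(open('w2.json'));d=lambda X,Y,z: ray(y,120+X/2.8,80+Y/2.8,z)[:2]; u2,_=frame(0,.6589); h=lambda X:(X@u2*1000).round(2)
print('w2 ticks',[h(d(X,412,.074)) for X in (110,156,203,250,296,343,390)],'line',h(d(409,365,.074)))
z=json.load(open('w0.json'));k=lambda X,Y: ray(z,180+X/5,160+Y/5,.074)[:2];u0,_=frame(0,.1336)
print('w0 ticks',[(k(X,297)@u0*1000).round(2) for X in (35,84,132,182,231)],'line',(k(107,297)@u0*1000).round(2),(k(102,230)@u0*1000).round(2))
E
```

```text
a 0.7959258235604912 0.7890633548266366
ticks [np.float64(54.84), np.float64(44.87), np.float64(34.97)] edge 29.27 29.3 29.37
pencil [0.51779623 0.01707019]
w2 ticks [np.float64(-235.59), np.float64(-245.42), np.float64(-255.46), np.float64(-265.5), np.float64(-275.33), np.float64(-285.38), np.float64(-295.42)] line -299.98
w0 ticks [np.float64(-14.41), np.float64(-24.33), np.float64(-34.05), np.float64(-44.17), np.float64(-54.09)] line -28.99 -29.47
```

Request:
step_arm:
  newtons: 30
  rows:
    - {"angular": [0, 0, 0], "slide": [0, 0, 0], "jaw": 0.42}
    - {"angular": [0, 0, 0], "slide": [0, 0.001, 0], "jaw": 0.41}
    - {"angular": [0, 0, 0], "slide": [0, 0.001, 0], "jaw": 0.4}
    - {"angular": [0, 0, 0], "slide": [0, 0.001, 0], "jaw": 0.39}
    - {"angular": [0, 0, 0], "slide": [0, 0.001, 0], "jaw": 0.38}
    - {"angular": [0, 0, 0], "slide": [0, 0.001, 0], "jaw": 0.36}
    - {"angular": [0, 0, 0], "slide": [0, 0.001, 0], "jaw": 0.34}
    - {"angular": [0, 0, 0], "slide": [0, 0, 0], "jaw": 0.32}
    - {"angular": [0, 0, 0], "slide": [0, 0, 0], "jaw": 0.3}
    - {"angular": [0, 0, 0], "slide": [0, 0, 0], "jaw": 0.3}

```text
time_s: 9.55
tool_pos: [0.5002, 0.0346, 0.0941]
tool_rot: [180.0, 0.0, 134.8]
force: [1.6, -0.0, 4.7]
grip_width: 0.0291
grasp_force: 34.0
```

```bash
python3 - <<'E'
from h import *
im,i=shot('wrist','w4.png'); json.dump({k:np.array(v).tolist() for k,v in i.items()},open('w4.json','w'))
o=env.get_obs();print(o['time_s'],o['tool_pos'],o['tool_rot'],o['force'],o['grip_width'],o['grasp_force'])
cv2.imwrite('pics/w4c.png',cv2.resize(im[170:240,220:320,::-1],None,fx=8,fy=8,interpolation=2))
E
```

```text
9.6 [0.50018528 0.03455694 0.09409892] [1.79984050e+02 4.04866105e-03 1.34800288e+02] [1.29718508 0.18092759 3.81292755] 0.029101213779036794 33.991905266884714
```

View pics/w4c.png

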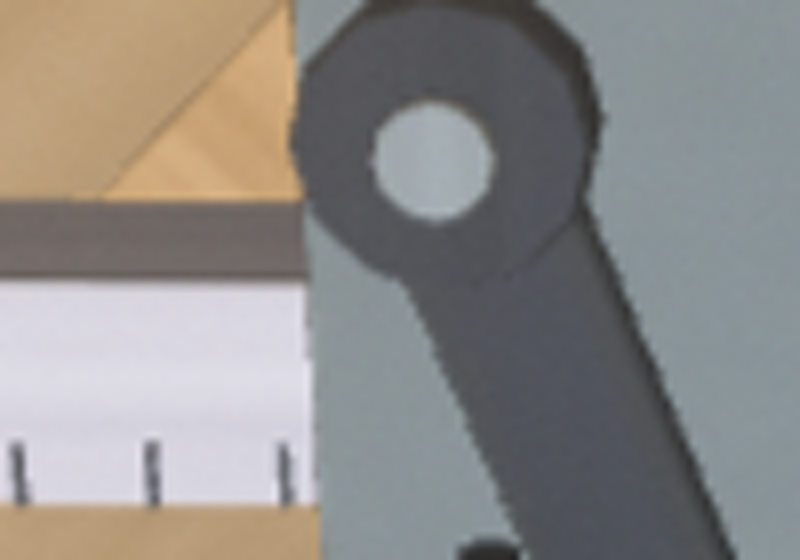

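The lever looks home. The edge is at crop x≈318 and the ticks are at 20, 153 and 286.

```bash
python3 - <<'E'
from h import *
g=np.array(env.get_obs()['tool_pos'])[:2]
for fn,T,E in [('w3',(61,194,326),((379,475),(366,200),(373,375))),('w4',(20,153,286),((319,475),(306,240),(313,375)))]:
    x=json.load(open(fn+'.json')); c=lambda X,Y,z: ray(x,220+X/8,170+Y/8,z)[:2]
    u,v=frame(0,.79); f=lambda X:(((X-g)@u)*1000).round(2)
    print(fn,[f(c(X,475,.074)) for X in T],[f(c(*e,.084)) for e in E])
    R=np.array(x['R']);cc=(-R.T@np.array(x['t']));print('cam h',cc[2],f(cc[:2]))
e=g+(.0265)*u;print('pencil',e-.034*u+.0245*v)
E
```

```text
w3 [np.float64(57.85), np.float64(47.88), np.float64(37.98)] [np.float64(32.25), np.float64(32.17), np.float64(32.31)]
cam h 0.2556194105568701 2.23
w4 [np.float64(57.83), np.float64(47.86), np.float64(37.89)] [np.float64(33.42), np.float64(33.36), np.float64(33.43)]
cam h 0.2556236754132566 -0.82
pencil [0.52275714 0.02243213]
```

```bash
python3 -c "
from h import *
print(env.sign_off())"
```

```text
the job is handed in; nothing more can be done
None
```

I handed the job in with the leg clamped and the fingers still squeezing plate and lever at about 34 N. By my camera measurements the saddle edge is within about 0.5 mm of the line (2 mm at worst), and the pencil is over the board about 6 mm from mid-length. The hand-in returned no verdict.

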